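Tip over a button mould and rap the castings out

TASK

Set the empty catch tray on the stand, in its place between the hinge and the two rap posts. Then swing the hinged mould over by its bar and rap it on the two posts, firmly but without letting it fall or slamming it, until all three stuck button blanks have dropped into the tray; do not pull them out with the fingers. Swing the mould back to its parked position, cavities up, and leave the tray with the blanks where it is, nothing else disturbed.

Things in the scene. Friction and masses are not known exactly. Their poses are not given: they have to be found in the camera images.
- stand: Tip-over stand fixed to the table: plywood base 190 x 136 mm, 6 mm thick, with two dark steel hinge cheeks 72 mm high at its sides (54 to 62 mm from the middle). Origin: on the table, below the middle of the hinge line. x points from the parked side (nearer the robot) to the tipping side, z up. Between cheeks and rap posts the base is open; no axle crosses the middle
- hinge (a point): Middle of the hinge line, 60 mm above the table; the line runs along the stand's y axis. Mould with bar 0.35 kg, light friction (0.05 N m): it falls by its own weight if let go halfway
- rap_posts (a point): Midway between the tops of the two steel rap posts (12 mm thick, tops 55.5 mm above the table, at stand x = +88 mm, y = +-48.5 mm); the mould's side arms land on them when it is turned over. Two like posts at x = -70 mm carry the parked mould
- cavities (a point): On the mould's open face, over the middle cavity. Mould block: aluminium, 34 x 92 x 14 mm, from 34 to 68 mm off the hinge line, between two flat steel side arms at y = +-48.5 mm. Three round cavities, 21 mm wide, 10 mm deep, 30 mm apart in a row along the hinge line and 51 mm off it. Turned over, the face is 53 mm above the table
- tray_place (a point): Where the middle of the catch tray's underside belongs: on top of the stand's base (6 mm above the table), 51 mm along the stand's +x from the hinge line, midway in y, right under the tipped-over cavities. The tray's long side lies along the stand's y axis; 14 mm off is still good
- mould (a joint): Angle of the mould about the hinge, rad. 0: parked, lying towards the stand's -x, cavities up. Pi: turned over, lying towards +x, cavities down, side arms on the rap posts. In between, the bar is at stand x = -100 mm * cos(angle) and 60 mm + 100 mm * sin(angle) above the table
- mould_bar (a point): Middle of the mould's grip bar: round steel rod 10 mm thick, 92 mm long, joining the side arms, parallel to the hinge line and 100 mm from it; 60 mm above the table when parked or turned over. 27 mm free between bar and mould block. The bar can turn between gripping fingers, so a gripper may stay pointing down through the swing
- blank_0: White cast button blank, round with bevelled edge, 20 mm wide, 8.5 mm high, 20 g, in the mould's right (stand -y) cavity, where two small spring rollers hold it. Origin: centre of the face on the cavity floor. It stays stuck if the mould is turned over gently; a rap of the mould on the posts, the bar arriving at 0.2 to 0.5 m/s from some 15 to 40 mm above, frees it; repeat if need be
- blank_1: White cast button blank, round with bevelled edge, 20 mm wide, 8.5 mm high, 20 g, in the mould's middle cavity, where two small spring rollers hold it. Origin: centre of the face on the cavity floor. It stays stuck if the mould is turned over gently; a rap of the mould on the posts, the bar arriving at 0.2 to 0.5 m/s from some 15 to 40 mm above, frees it; repeat if need be
- blank_2: White cast button blank, round with bevelled edge, 20 mm wide, 8.5 mm high, 20 g, in the mould's left (stand +y) cavity, where two small spring rollers hold it. Origin: centre of the face on the cavity floor. It stays stuck if the mould is turned over gently; a rap of the mould on the posts, the bar arriving at 0.2 to 0.5 m/s from some 15 to 40 mm above, frees it; repeat if need be
- tray: Loose grey open catch tray, 50 mm wide (its x), 108 mm long (its y), 28 mm high, walls and floor 3 mm, about 0.18 kg. Origin: centre of its underside, z up. Can be gripped across its 50 mm width from outside
- pin_tin: Bystander: round tin, 62 mm wide, 25 mm high. Origin at centre of underside
- tape_measure: Bystander: round roll-up tape measure, 52 x 69 x 20 mm. Origin at centre of underside
- tube_lay_1: Bystander: clear capped tube lying down, 27 mm thick, 143 mm long (its y). Origin at centre of underside
- marker_1: Bystander: felt marker lying down, 14 mm thick, 132 mm long (its y). Origin at centre of underside

How it is judged:
By the outcome, as a careful person would: the job done as asked, in the order asked, and still so for the second after the job is handed in, with the robot touching nothing.
It also fails if it takes over 72 s, if anything falls off the work surface, if the arm or the gripper's body presses on something with over 40 N, if the wrist force passes 120 N, or if a joint passes its speed limit or range.

ROBOT

A 6-joint arm with a two-finger parallel gripper is mounted at the origin on a cart in front of the work surface, level with it; the furniture and walls round the work are solid. World frame = base frame: x ahead of the robot, y to its left, z up, the work surface at z = 0. Lengths are in m, angles in rad, forces in N, time in s.
With the tool pointing down it reaches from about 0.375 to 0.9 m from the base axis. Payload 3.1 kg.
Tool frame: the origin (TCP) lies at the very end of the fingers, on their centre line; the grasp point (between the pads) lies 19 mm behind it; x points along the fingers, z is the direction in which the jaws open and shut, and the axes are right-handed (so a half turn about x gives the same grasp; the last joint's range is limited). The gripper opens to 87 mm and grips with 3 to 60 N. Pads are 19 mm wide; open, the fingers measure 117 mm over their backs; the gripper's body (75 mm by 190 mm) begins 51 mm behind the grasp point.
Start: joints at [-1.413, 0.527, 1.433, -0, 1.181, -0.178], TCP at [0.207, -0.59, 0.223] pointing down, gripper open.
Joint ranges: [-3.08, 3.08], [-0.75, 2.2], [0.22, 2.44], [-1.43, 4.57], [0, 2.65], [-2.85, 2.85]. Speed limits (rad/s): [2.79, 2.79, 3.14, 3.14, 3.14, 3.14].

INTERFACE

Orientations are given as a 3x3 rotation matrix whose columns are the frame's x, y, z axes.
In Python, from plant import read_state, get_image, close_job, spot_in gives the robot as it stands. The module is installed in compiled form; this text tells all that it offers.
- The arm moves only by the tool play_rows, never from a script. Its argument "plan" is a list of rows, each an object with "grip": the closure, from -1 (fully open) to 1 (shut), so that 0 is half open; "delta_pos": the shift along the tool's x, y, z as a fraction of full scale, a list of three; "angular": the turn, a rotation vector about the tool's x, y, z as a fraction of full scale, a list of three. In form: [{"grip": grip, "delta_pos": [dx, dy, dz], "angular": [ax, ay, az]}, ...]. A call has 1 to 12 rows; each row shifts and turns the commanded pose from where the row before left it, along the tool's axes as they then stand; what a row does not reach is not made up. Full scale, the value 1, is 0.5 m for a shift and pi/2 rad for a turn. A row lasts 1/8 s, in which the tool goes at most 62.5 mm and 10.7 degrees, less where a joint would pass 70% of its speed; a pose out of reach is approached as far as the arm can. A call with a number of a shift or a turn outside -1 to 1 is refused whole. A call with a gripper value outside its range is refused whole. The fingers move at their own pace and stop on an object; "squeeze" is the grip in N (left out, the last holds). Time passes only in rows, so rows that do not move let the fingers close. It gives the time, the measured TCP pose, the force and the opening at its end, in the units of the state.
- read_state(): the state, without advancing time (a new reading comes with each control period).
- get_image(name): name is "scene" or "top" or "wrist"; returns a dict with "image" (400x640x3 uint8, red, green, blue), "fx", "fy", "cx", "cy" (pixels), "eye" and "orientation" of the camera in the world; the wrist camera has in their place "tool_from_camera" (4x4, takes a point from camera to tool coordinates, whose origin is the TCP and whose axes are the tool frame's). Camera axes: x right, y up, looking along -z (the intrinsics and any distortion apply to the point x, -y, -z); pixel columns grow to the right and rows downward; lengths in m; the calibration is good to about 2 mm. A picture is of the moment at which its call begins: read the wrist's pose just before it. There is no depth.
- close_job(): hands the job in, once; it reports no verdict.
Trained networks look in the newest picture that a camera, given by its name, has taken for a name from the list of things; names that differ only in an ending like _2 or _b are one class to them, and where a whole thing is asked for, a point or a joint stands for the part that bears it (a point fixed in the world has none). Each returns a list of dicts, best first, with "confidence" (0 to 1); they miss things now and then, are a little off and sometimes report something else, mostly with a low value. They report only what shows in the picture. A call takes as long as a camera call.
- spot_in(camera, thing): "box" ([left, top, right, bottom] in pixels, round what is visible of it).
The state is a dict: "t": time; "q": joint angles; "qd": joint speeds; "effort": joint torques, N m; "ee_pos": TCP position; "eef_rot": TCP orientation; "force": force on the tool from outside, world axes, zero at the start; "ft_torque": the same for the moment, N m; "grip_width": finger opening in m.
Only numpy, scipy, OpenCV 4.12 (cv2) and the standard library are available. Lean on these libraries where they do the work, as an engineer would, in place of code of your own. Each camera call takes 0.05 s, during which the arm holds its last target.

## Working session

There is one attempt and no reset: what is moved stays moved. The work goes in short steps, Python scripts to look and compute and a tool call to move; the robot and the scene stay as the last step left them, time stands still between calls to the robot, and variables do not carry over. Pictures are saved under pics/ and viewed, and the job is handed in when it is done.

Besides the shell and the picture viewer there is one more tool, called after "Request:" as name([rows], argument=value, ...), one row to a line, values as JSON. play_rows: Moves the arm, as the interface text tells. Shift numbers are shares of 0.5 m and turn numbers shares of pi/2 rad, none past 1 either way. Its arguments: {"type":"object","properties":{"plan":{"type":"array"},"squeeze":{"type":"number"}},"required":["plan"]}

```bash
mkdir -p pics; ls
cat > h.py <<'E'
import numpy as np, cv2
from plant import read_state, get_image, close_job, spot_in
def save(d,n): cv2.imwrite('pics/'+n,cv2.cvtColor(d['image'],cv2.COLOR_RGB2BGR))
def ray(d,u,v,T=None):
    c=np.array([(u-d['cx'])/d['fx'],-(v-d['cy'])/d['fy'],-1.0])
    return np.array(d['eye']),np.array(d['orientation'])@c
def onz(d,u,v,z):
    e,r=ray(d,u,v); return e+r*(z-e[2])/r[2]
def proj(d,p):
    c=np.array(d['orientation']).T@(np.array(p)-np.array(d['eye']))
    return np.array([d['cx']+d['fx']*c[0]/-c[2], d['cy']+d['fy']*c[1]/c[2]])
E
python3 - <<'E'
from h import *
s=read_state(); print(s)
for n in ['scene','top','wrist']:
    d=get_image(n); save(d,n+'0.png'); print(n,{k:v for k,v in d.items() if k!='image'})
    if n!='wrist':
        for t in ['stand','mould','mould_bar','tray','blank_0','pin_tin','tape_measure','tube_lay_1','marker_1']:
            print(t,[(np.round(r['box']).tolist(),round(r['confidence'],2)) for r in spot_in(n,t)][:4])
print(read_state()['t'])
E
```

```text
pics
{'t': 0.0, 'q': array([-1.41252708e+00,  5.28462929e-01,  1.43391304e+00, -1.60014086e-06,
        1.18144359e+00, -1.78517432e-01]), 'qd': array([ 0.0015933 , -0.00033429,  0.00131411,  0.00079301, -0.00257218,
       -0.00014328]), 'effort': array([-6.03947119e-04, -4.40041387e+01, -1.76592869e+01,  6.32940070e-02,
        5.82835218e-02, -1.64794260e-04]), 'ee_pos': array([ 0.20643135, -0.58912592,  0.22157025]), 'eef_rot': array([[-3.52442098e-04,  9.43821267e-01,  3.30456187e-01],
       [ 2.19883408e-03,  3.30456140e-01, -9.43818788e-01],
       [-9.99997520e-01,  3.93976850e-04, -2.19177302e-03]]), 'force': array([-0.09710853, -0.28317823, -1.28534907]), 'ft_torque': array([-0.04834935, -0.02596195, -0.02145785]), 'grip_width': 0.08725647992941946}
scene {'fx': 412.9684934355864, 'fy': 412.9684934355864, 'cx': 330.91445211683555, 'cy': 198.36851216939704, 'eye': array([0.18427997, 0.62431275, 0.86326031]), 'orientation': array([[-0.86955227,  0.36816194, -0.32914378],
       [-0.49384004, -0.6495043 ,  0.57815757],
       [-0.00092469,  0.66528261,  0.74659105]])}
stand [
[... 984 characters left out ...]
([240.0, 161.0, 265.0, 179.0], 0.56)]
tape_measure [([222.0, 177.0, 239.0, 195.0], 0.5)]
tube_lay_1 [([401.0, 172.0, 438.0, 195.0], 0.62), ([276.0, 255.0, 316.0, 272.0], 0.48)]
marker_1 [([278.0, 258.0, 317.0, 267.0], 0.45)]
wrist {'fx': 340.5107010117731, 'fy': 340.5107010117731, 'cx': 315.87975203526435, 'cy': 199.83855897602874, 'tool_from_camera': array([[-5.99006213e-04,  2.84605716e-01, -9.58644474e-01,
        -1.61242323e-01],
       [-4.16267010e-04,  9.58644492e-01,  2.84605981e-01,
         7.83550534e-02],
       [ 9.99999734e-01,  5.69532820e-04, -4.55762036e-04,
        -1.31957972e-04],
       [ 0.00000000e+00,  0.00000000e+00,  0.00000000e+00,
         1.00000000e+00]])}
1.05
```

Run:
```python
import cv2
a=cv2.imread('pics/top0.png')[140:290,210:450]; cv2.imwrite('pics/top0z.png',cv2.resize(a,None,fx=3.3,fy=3.3,interpolation=cv2.INTER_CUBIC))
a=cv2.imread('pics/scene0.png')[130:310,210:440]; cv2.imwrite('pics/scene0z.png',cv2.resize(a,None,fx=3.3,fy=3.3,interpolation=cv2.INTER_CUBIC))
```

```text
(no output)
```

View pics/top0z.png

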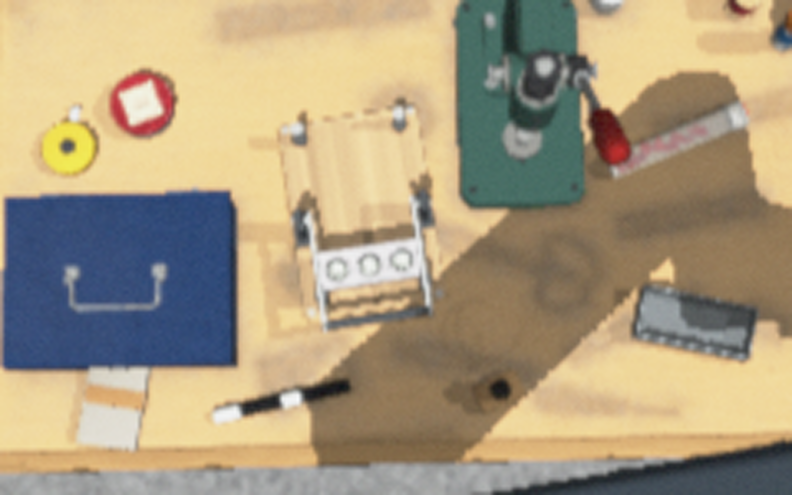

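View pics/scene0z.png

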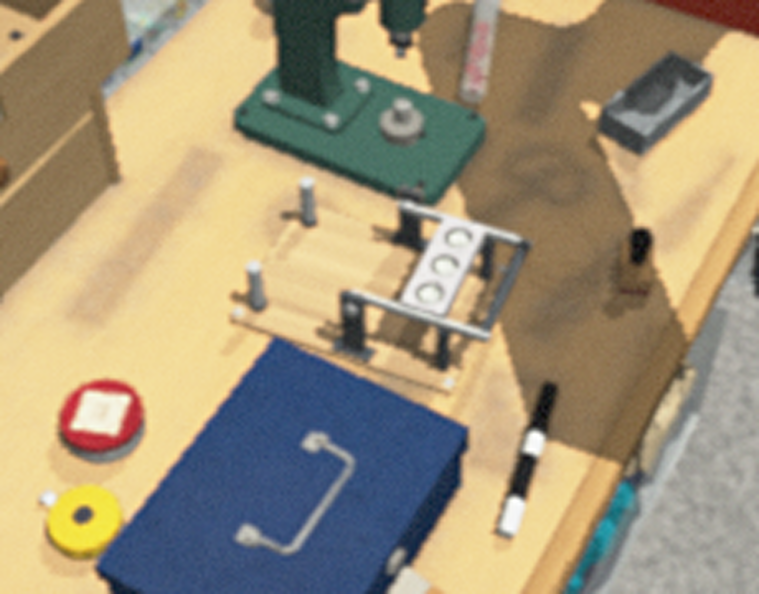

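View pics/top0.png

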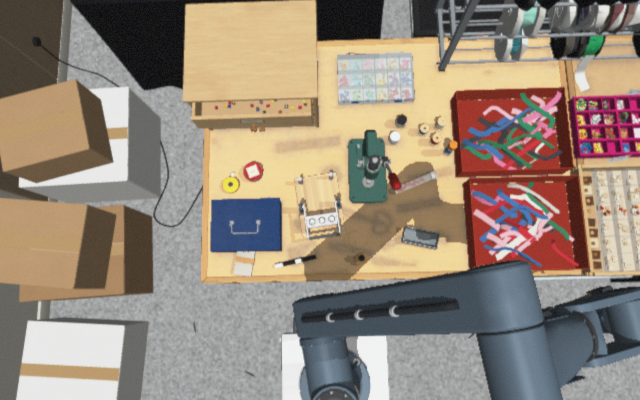

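View pics/wrist0.png

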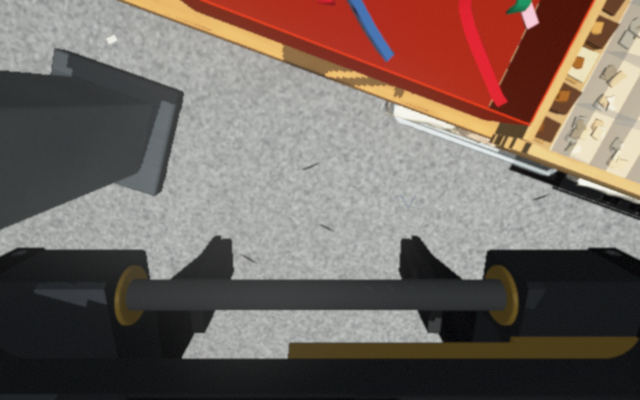

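```bash
cat > fit.py <<'E'
from h import *
import pickle
from scipy.optimize import least_squares
T=get_image('top'); S=get_image('scene')
pickle.dump((T,S),open('cams.pkl','wb'))
f=lambda l,o:[(np.array(p)/3.3+np.array(o)) for p in l]
t=f([(336,267),(369,264),(402,259),(326,325),(432,313),(300,128),(403,111)],(210,140))
s=f([(430,293),(445,265),(459,237),(489,333),(525,245),(254,267),(307,183)],(210,130))
P=[(-.051,.03,.067),(-.051,0,.067),(-.051,-.03,.067),(-.1,.046,.06),(-.1,-.046,.06),(.088,.0485,.0555),(.088,-.0485,.0555)]
def w(x,p):
    c,n=np.cos(x[2]),np.sin(x[2]); return np.array([x[0]+c*p[0]-n*p[1],x[1]+n*p[0]+c*p[1],p[2]])
def res(x): return np.concatenate([np.r_[proj(T,w(x,p))-a,proj(S,w(x,p))-b] for p,a,b in zip(P,t,s)])
r=least_squares(res,[.5,0,0],loss='soft_l1'); print(r.x); print(res(r.x).reshape(-1,4).round(1))
for c in T,S:
  print([onz(c,*q,.028).round(3) for q in (f([(643,287),(755,305),(748,357),(633,335)],(210,140)) if c is T else f([(679,54),(712,78),(641,131),(603,103)],(210,130)))])
def O(l,o): return f(l,o)
print('tin,tape,marker,tube,black,drill', [onz(T,*q,z).round(3) for q,z in zip(f([(142,104),(68,148),(213,413),(348,386),(615,168),(742,112),(497,388),(580,205),(460,205)],(210,140)),[.025,.02,.014,.014,.02,.02,.05,.03,.03])])
E
python3 fit.py
```

```text
[0.53466175 0.03188481 0.1247337 ]
[[ 0.9  0.2  0.4  0.3]
 [ 0.7 -0.4  0.3  0.2]
 [ 0.5 -0.4  0.3  0.4]
 [ 1.1 -0.4 -1.1  0.7]
 [-0.8 -1.3  0.2  0.9]
 [-0.4 -0.4  0.3  0. ]
 [-0.6  0.1  0.4 -0. ]]
[array([ 0.46 , -0.226,  0.028]), array([ 0.44 , -0.329,  0.028]), array([ 0.392, -0.32 ,  0.028]), array([ 0.415, -0.215,  0.028])]
[array([ 0.432, -0.335,  0.028]), array([ 0.394, -0.319,  0.028]), array([ 0.423, -0.223,  0.028]), array([ 0.467, -0.24 ,  0.028])]
tin,tape,marker,tube,black,drill [array([0.65 , 0.243, 0.025]), array([0.61 , 0.316, 0.02 ]), array([0.354, 0.178, 0.014]), array([0.376, 0.051, 0.014]), array([ 0.575, -0.207,  0.02 ]), array([ 0.626, -0.331,  0.02 ]), array([ 0.368, -0.086,  0.05 ]), array([ 0.539, -0.171,  0.03 ]), array([ 0.542, -0.058,  0.03 ])]
```

```bash
cat > mv.py <<'E'
from h import *
import sys
# mv.py x y z yaw(z-axis heading) n : straight line, tool down
def plan(x,y,z,yaw,n,s=None):
    s=s or read_state(); R=np.array(s['eef_rot']); p=np.array(s['ee_pos'])
    h0=np.arctan2(R[1,2],R[0,2]); dy=(yaw-h0+np.pi)%(2*np.pi)-np.pi
    D=(np.array([x,y,z])-p)/n
    print('p',p.round(4),'h',round(h0,4),'tilt x',R[:,0].round(4),'F',s['force'].round(1),'w',round(s['grip_width'],4),'t',s['t'])
    for i in range(n):
        h=h0+dy*i/n
        zt=np.array([np.cos(h),np.sin(h),0]); xt=np.array([0,0,-1.]); yt=np.cross(zt,xt)
        print([round(float(v),4) for v in (D@xt/.5,D@yt/.5,D@zt/.5)],round(-dy/n/(np.pi/2),4))
if __name__=='__main__':
    a=[float(v) for v in sys.argv[1:]]; plan(*a[:4],int(a[4]))
E
python3 mv.py .428 -.275 .16 -.2 10
```

```text
p [ 0.2066 -0.5899  0.2226] h -1.234 tilt x [ 0. -0. -1.] F [ 1.  -0.3  0.2] w 0.0872 t 1.15
[0.0125, 0.0626, -0.0448] -0.0658
[0.0125, 0.0669, -0.0381] -0.0658
[0.0125, 0.0705, -0.031] -0.0658
[0.0125, 0.0733, -0.0236] -0.0658
[0.0125, 0.0753, -0.0159] -0.0658
[0.0125, 0.0766, -0.008] -0.0658
[0.0125, 0.077, -0.0001] -0.0658
[0.0125, 0.0766, 0.0079] -0.0658
[0.0125, 0.0754, 0.0158] -0.0658
[0.0125, 0.0733, 0.0234] -0.0658
```

Request:
play_rows([
  {"grip": -1, "delta_pos": [0.0125, 0.0626, -0.0448], "angular": [-0.0658, 0, 0]},
  {"grip": -1, "delta_pos": [0.0125, 0.0669, -0.0381], "angular": [-0.0658, 0, 0]},
  {"grip": -1, "delta_pos": [0.0125, 0.0705, -0.031], "angular": [-0.0658, 0, 0]},
  {"grip": -1, "delta_pos": [0.0125, 0.0733, -0.0236], "angular": [-0.0658, 0, 0]},
  {"grip": -1, "delta_pos": [0.0125, 0.0753, -0.0159], "angular": [-0.0658, 0, 0]},
  {"grip": -1, "delta_pos": [0.0125, 0.0766, -0.008], "angular": [-0.0658, 0, 0]},
  {"grip": -1, "delta_pos": [0.0125, 0.077, 0], "angular": [-0.0658, 0, 0]},
  {"grip": -1, "delta_pos": [0.0125, 0.0766, 0.0079], "angular": [-0.0658, 0, 0]},
  {"grip": -1, "delta_pos": [0.0125, 0.0754, 0.0158], "angular": [-0.0658, 0, 0]},
  {"grip": -1, "delta_pos": [0.0125, 0.0733, 0.0234], "angular": [-0.0658, 0, 0]},
  {"grip": -1, "delta_pos": [0, 0, 0], "angular": [0, 0, 0]},
])

```text
t: 2.52
ee_pos: [0.4287, -0.2726, 0.1597]
eef_rot: [[-0.001, 0.195, 0.981], [0.001, 0.981, -0.195], [-1.0, 0.001, -0.001]]
force: [-0.4, -0.3, -0.1]
grip_width: 0.087
```

Run:
```python
from h import *
s=read_state(); d=get_image('wrist'); save(d,'w1.png'); print(spot_in('wrist','tray'),s['ee_pos'],s['t'])
```

```text
[{'box': [290.7, 127.8, 347.2, 248.9], 'confidence': 0.8}] [ 0.42870902 -0.27260319  0.15970983] 2.525
```

View pics/w1.png

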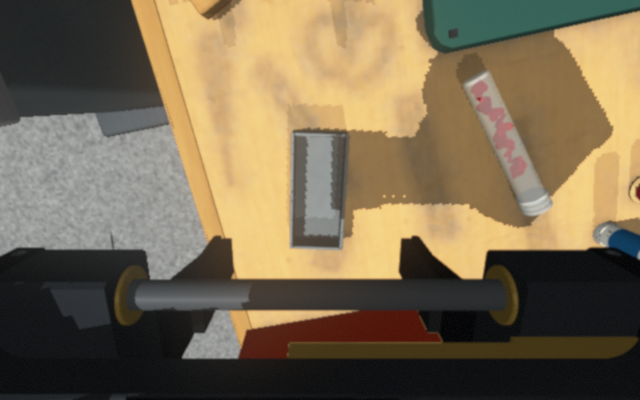

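```bash
cat >> h.py <<'E'
def wcam(s,d):
    M=np.eye(4); M[:3,:3]=s['eef_rot']; M[:3,3]=s['ee_pos']; W=M@np.array(d['tool_from_camera'])
    d=dict(d); d['eye']=W[:3,3]; d['orientation']=W[:3,:3]; return d
E
python3 - <<'E'
from h import *
s=read_state(); d=wcam(s,get_image('wrist'))
c=np.array([onz(d,*q,.028) for q in [(293,130),(347.5,131.5),(343.5,248.5),(291,247)]]); print(c.round(4), c.mean(0))
for i in range(4):
    v=c[(i+1)%4]-c[i]; print(np.linalg.norm(v).round(4),np.arctan2(v[1],v[0]).round(3))
E
```

```text
[[ 0.42   -0.2196  0.028 ]
 [ 0.465  -0.23    0.028 ]
 [ 0.4426 -0.3358  0.028 ]
 [ 0.3946 -0.3245  0.028 ]] [ 0.43056151 -0.27749514  0.028     ]
0.0462 -0.227
0.1082 -1.779
0.0493 2.91
0.108 1.334
```

```bash
python3 mv.py .4305 -.2775 .007 -.22 5
```

```text
p [ 0.4282 -0.2758  0.1603] h -0.201 tilt x [ 4.e-04 -1.e-03 -1.e+00] F [ 0.7 -0.4  0.3] w 0.0868 t 2.675
[0.0613, -0.0005, 0.0011] 0.0024
[0.0613, -0.0005, 0.0011] 0.0024
[0.0613, -0.0005, 0.0011] 0.0024
[0.0613, -0.0005, 0.0011] 0.0024
[0.0613, -0.0005, 0.0011] 0.0024
```

Request:
play_rows([
  {"grip": -1, "delta_pos": [0.0613, -0.0005, 0.0011], "angular": [0.0024, 0, 0]},
  {"grip": -1, "delta_pos": [0.0613, -0.0005, 0.0011], "angular": [0.0024, 0, 0]},
  {"grip": -1, "delta_pos": [0.0613, -0.0005, 0.0011], "angular": [0.0024, 0, 0]},
  {"grip": -1, "delta_pos": [0.0613, -0.0005, 0.0011], "angular": [0.0024, 0, 0]},
  {"grip": -1, "delta_pos": [0.0613, -0.0005, 0.0011], "angular": [0.0024, 0, 0]},
  {"grip": 0.3, "delta_pos": [0, 0, 0], "angular": [0, 0, 0]},
  {"grip": 0.6, "delta_pos": [0, 0, 0], "angular": [0, 0, 0]},
  {"grip": 0.6, "delta_pos": [0, 0, 0], "angular": [0, 0, 0]},
  {"grip": 0.6, "delta_pos": [0, 0, 0], "angular": [0, 0, 0]},
  {"grip": 0.6, "delta_pos": [0, 0, 0], "angular": [0, 0, 0]},
], squeeze=20)

```text
t: 3.92
ee_pos: [0.4307, -0.277, 0.0077]
eef_rot: [[0.001, 0.217, 0.976], [-0.001, 0.976, -0.217], [-1.0, -0.001, 0.001]]
force: [-1.4, -0.6, 6.2]
grip_width: 0.0499
```

```bash
python3 mv.py .43 -.2775 .15 -.22 4;python3 mv.py .45 .02 .15 .125 12
```

```text
p [ 0.4307 -0.277   0.0077] h -0.2191 tilt x [ 7.e-04 -9.e-04 -1.e+00] F [-1.4 -0.6  6.2] w 0.0499 t 3.925
[-0.0712, -0.0003, -0.0003] 0.0001
[-0.0712, -0.0003, -0.0003] 0.0001
[-0.0712, -0.0003, -0.0003] 0.0001
[-0.0712, -0.0003, -0.0003] 0.0001
p [ 0.4307 -0.277   0.0077] h -0.2191 tilt x [ 7.e-04 -9.e-04 -1.e+00] F [-1.4 -0.6  6.2] w 0.0499 t 3.925
[-0.0237, 0.049, -0.0076] -0.0183
[-0.0237, 0.0492, -0.0062] -0.0183
[-0.0237, 0.0494, -0.0048] -0.0183
[-0.0237, 0.0495, -0.0034] -0.0183
[-0.0237, 0.0496, -0.002] -0.0183
[-0.0237, 0.0496, -0.0005] -0.0183
[-0.0237, 0.0496, 0.0009] -0.0183
[-0.0237, 0.0495, 0.0023] -0.0183
[-0.0237, 0.0495, 0.0037] -0.0183
[-0.0237, 0.0493, 0.0051] -0.0183
[-0.0237, 0.0492, 0.0066] -0.0183
[-0.0237, 0.049, 0.008] -0.0183
```

Request:
play_rows([
  {"grip": 0.6, "delta_pos": [-0.08, 0, 0], "angular": [0, 0, 0]},
  {"grip": 0.6, "delta_pos": [-0.09, 0, 0], "angular": [0, 0, 0]},
  {"grip": 0.6, "delta_pos": [-0.09, 0, 0], "angular": [0, 0, 0]},
  {"grip": 0.6, "delta_pos": [-0.04, 0, 0], "angular": [0, 0, 0]},
])

```text
t: 4.42
ee_pos: [0.4313, -0.2773, 0.1594]
eef_rot: [[0.003, 0.217, 0.976], [-0.003, 0.976, -0.217], [-1.0, -0.002, 0.004]]
force: [-0.3, -0.8, -1.7]
grip_width: 0.0498
```

```bash
python3 mv.py .425 .02 .16 .125 8;python3 - <<'E'
from h import *
d=get_image('scene'); save(d,'s2.png')
E
```

```text
p [ 0.4313 -0.2773  0.1594] h -0.2189 tilt x [ 0.0031 -0.003  -1.    ] F [-0.3 -0.8 -1.7] w 0.0498 t 4.425
[-0.0001, 0.0722, -0.0177] -0.0274
[-0.0001, 0.0729, -0.0146] -0.0274
[-0.0001, 0.0735, -0.0114] -0.0274
[-0.0001, 0.0739, -0.0082] -0.0274
[-0.0001, 0.0742, -0.0051] -0.0274
[-0.0001, 0.0743, -0.0019] -0.0274
[-0.0001, 0.0743, 0.0013] -0.0274
[-0.0001, 0.0742, 0.0045] -0.0274
```

View pics/s2.png

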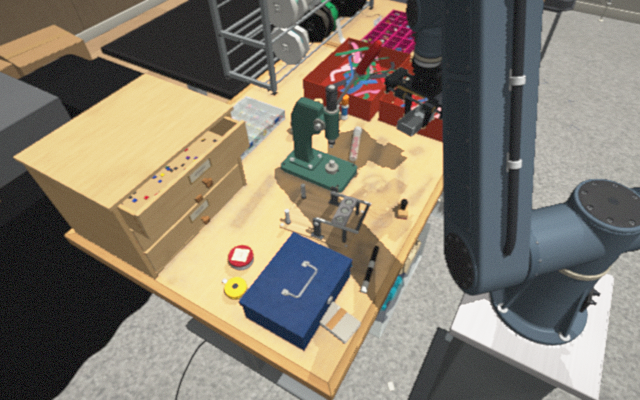

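Request:
play_rows([
  {"grip": 0.6, "delta_pos": [0, 0.0722, -0.0177], "angular": [-0.0274, 0, 0]},
  {"grip": 0.6, "delta_pos": [0, 0.0729, -0.0146], "angular": [-0.0274, 0, 0]},
  {"grip": 0.6, "delta_pos": [0, 0.0735, -0.0114], "angular": [-0.0274, 0, 0]},
  {"grip": 0.6, "delta_pos": [0, 0.0739, -0.0082], "angular": [-0.0274, 0, 0]},
  {"grip": 0.6, "delta_pos": [0, 0.0742, -0.0051], "angular": [-0.0274, 0, 0]},
  {"grip": 0.6, "delta_pos": [0, 0.0743, -0.0019], "angular": [-0.0274, 0, 0]},
  {"grip": 0.6, "delta_pos": [0, 0.0743, 0.0013], "angular": [-0.0274, 0, 0]},
  {"grip": 0.6, "delta_pos": [0, 0.0742, 0.0045], "angular": [-0.0274, 0, 0]},
  {"grip": 0.6, "delta_pos": [0, 0, 0], "angular": [0, 0, 0]},
])

```text
t: 5.6
ee_pos: [0.4227, 0.0228, 0.1562]
eef_rot: [[-0.002, -0.129, 0.992], [0.001, 0.992, 0.129], [-1.0, 0.001, -0.002]]
force: [-0.5, -1.1, -1.2]
grip_width: 0.0499
```

```bash
python3 mv.py .5853 .0382 .16 .125 4;python3 - <<'E'
from h import *
s=read_state()
d=get_image('wrist'); save(d,'w2.png'); d=wcam(s,d)
x=[.5347,.0319,.1247]
def w(p):
    c,n=np.cos(x[2]),np.sin(x[2]); return np.array([x[0]+c*p[0]-n*p[1],x[1]+n*p[0]+c*p[1],p[2]])
for p in [(-.051,.03,.067),(-.051,0,.067),(-.051,-.03,.067),(-.1,.046,.06),(-.1,-.046,.06),(.088,.0485,.0555),(.088,-.0485,.0555),(0,.058,.072),(0,-.058,.072)]: print(p,proj(d,w(p)).round(0))
E
```

```text
p [0.4227 0.0228 0.1562] h 0.1293 tilt x [-2.3e-03  7.0e-04 -1.0e+00] F [-0.5 -1.1 -1.2] w 0.0499 t 5.6
[-0.0019, -0.0028, 0.0816] 0.0007
[-0.0019, -0.0027, 0.0816] 0.0007
[-0.0019, -0.0027, 0.0816] 0.0007
[-0.0019, -0.0026, 0.0816] 0.0007
(-0.051, 0.03, 0.067) [398. 173.]
(-0.051, 0, 0.067) [395. 211.]
(-0.051, -0.03, 0.067) [392. 247.]
(-0.1, 0.046, 0.06) [332. 150.]
(-0.1, -0.046, 0.06) [330. 261.]
(0.088, 0.0485, 0.0555) [578. 147.]
(0.088, -0.0485, 0.0555) [552. 262.]
(0, 0.058, 0.072) [474. 136.]
(0, -0.058, 0.072) [455. 282.]
```

View pics/w2.png

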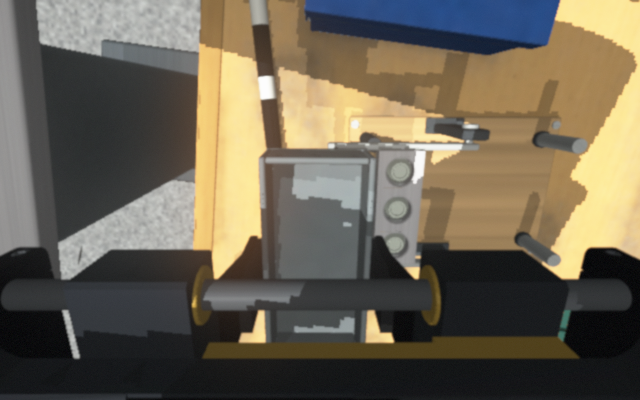

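Request:
play_rows([
  {"grip": 0.6, "delta_pos": [-0.002, -0.0028, 0.0816], "angular": [0.0007, 0, 0]},
  {"grip": 0.6, "delta_pos": [-0.002, -0.0027, 0.0816], "angular": [0.0007, 0, 0]},
  {"grip": 0.6, "delta_pos": [-0.002, -0.0027, 0.0816], "angular": [0.0007, 0, 0]},
  {"grip": 0.6, "delta_pos": [-0.002, -0.0026, 0.0816], "angular": [0.0007, 0, 0]},
  {"grip": 0.6, "delta_pos": [0, 0, 0], "angular": [0, 0, 0]},
])

```text
t: 6.28
ee_pos: [0.5906, 0.0336, 0.1605]
eef_rot: [[0.004, -0.119, 0.993], [-0.001, 0.993, 0.119], [-1.0, -0.001, 0.004]]
force: [-0.4, 0.2, -0.5]
grip_width: 0.0497
```

```bash
python3 mv.py .5853 .0382 .013 .125 5;python3 - <<'E'
from h import *
s=read_state()
d=get_image('wrist'); save(d,'w3.png'); d=wcam(s,d)
x=[.5347,.0319,.1247]
def w(p):
    c,n=np.cos(x[2]),np.sin(x[2]); return np.array([x[0]+c*p[0]-n*p[1],x[1]+n*p[0]+c*p[1],p[2]])
for p in [(-.051,.03,.067),(.088,.0485,.0555),(.088,-.0485,.0555),(0,.058,.072),(0,-.058,.072)]+[(a,.054,s['ee_pos'][2]+.021) for a in(.026,.076)]: print(p,proj(d,w(p)).round(0))
E
```

```text
p [0.5906 0.0336 0.1605] h 0.1192 tilt x [ 4.2e-03 -8.0e-04 -1.0e+00] F [-0.4  0.2 -0.5] w 0.0497 t 6.275
[0.059, 0.0021, -0.0019] -0.0007
[0.059, 0.0021, -0.0019] -0.0007
[0.059, 0.0021, -0.0019] -0.0007
[0.059, 0.0021, -0.0019] -0.0007
[0.059, 0.0021, -0.0019] -0.0007
(-0.051, 0.03, 0.067) [173. 159.]
(0.088, 0.0485, 0.0555) [357. 131.]
(0.088, -0.0485, 0.0555) [354. 247.]
(0, 0.058, 0.072) [237. 121.]
(0, -0.058, 0.072) [247. 267.]
(0.026, 0.054, np.float64(0.18146223864518168)) [242. 147.]
(0.076, 0.054, np.float64(0.18146223864518168)) [364. 147.]
```

View pics/w3.png

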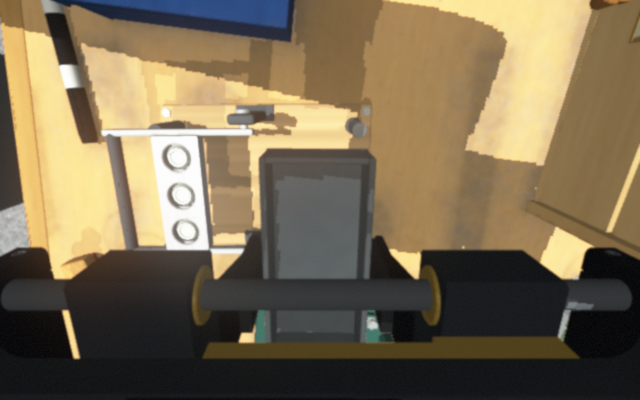

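```bash
python3 mv.py .5853 .0382 .013 .125 5
python3 - <<'E'
from h import *
for i in range(4): get_image('top'); print(read_state()['ee_pos'].round(4))
E
```

```text
p [0.5877 0.0339 0.16  ] h 0.1193 tilt x [-3.e-04 -3.e-04 -1.e+00] F [-0.3  0.3 -2.1] w 0.0496 t 6.325
[0.0588, 0.0018, -0.0008] -0.0007
[0.0588, 0.0018, -0.0008] -0.0007
[0.0588, 0.0018, -0.0008] -0.0007
[0.0588, 0.0018, -0.0008] -0.0007
[0.0588, 0.0018, -0.0007] -0.0007
[0.5861 0.0342 0.1598]
[0.5853 0.0345 0.1599]
[0.5852 0.0347 0.1601]
[0.5853 0.0348 0.1603]
```

Request:
play_rows([
  {"grip": 0.6, "delta_pos": [0.07, 0.002, 0], "angular": [0, 0, 0]},
  {"grip": 0.6, "delta_pos": [0.08, 0.002, 0], "angular": [-0.002, 0, 0]},
  {"grip": 0.6, "delta_pos": [0.07, 0.002, 0], "angular": [-0.002, 0, 0]},
  {"grip": 0.6, "delta_pos": [0.04, 0.001, 0], "angular": [0, 0, 0]},
  {"grip": 0.6, "delta_pos": [0.02, 0, 0], "angular": [0, 0, 0]},
  {"grip": 0.6, "delta_pos": [0, 0, 0], "angular": [0, 0, 0]},
  {"grip": 0.6, "delta_pos": [0, 0, 0], "angular": [0, 0, 0]},
])

```text
t: 7.4
ee_pos: [0.5871, 0.0386, 0.0218]
eef_rot: [[0.002, -0.127, 0.992], [-0.0, 0.992, 0.127], [-1.0, -0.0, 0.002]]
force: [0.3, -0.1, -1.8]
grip_width: 0.0498
```

Run:
```python
from h import *
s=read_state(); print(s['ee_pos'],s['force'])
d=get_image('wrist'); save(d,'w4.png')
```

```text
[0.58708259 0.03860136 0.02181362] [ 0.28297687 -0.08847309 -1.81108533]
```

View pics/w4.png

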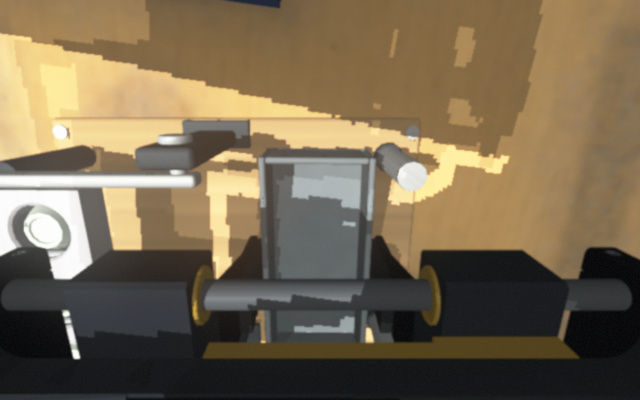

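Request:
play_rows([
  {"grip": 0.6, "delta_pos": [0.008, 0, 0], "angular": [0, 0, 0]},
  {"grip": 0.6, "delta_pos": [0.008, 0, 0], "angular": [0, 0, 0]},
  {"grip": 0.6, "delta_pos": [0.001, 0, 0], "angular": [0, 0, 0]},
  {"grip": 0.6, "delta_pos": [0, 0, 0], "angular": [0, 0, 0]},
])

```text
t: 7.95
ee_pos: [0.5868, 0.0387, 0.0134]
eef_rot: [[0.001, -0.127, 0.992], [-0.0, 0.992, 0.127], [-1.0, -0.0, 0.001]]
force: [-2.1, 0.4, 6.4]
grip_width: 0.0496
```

Request:
play_rows([
  {"grip": -0.5, "delta_pos": [0, 0, 0], "angular": [0, 0, 0]},
  {"grip": -0.6, "delta_pos": [0, 0, 0], "angular": [0, 0, 0]},
  {"grip": -0.6, "delta_pos": [0, 0, 0], "angular": [0, 0, 0]},
  {"grip": -0.6, "delta_pos": [-0.06, 0, 0], "angular": [0, 0, 0]},
  {"grip": -0.6, "delta_pos": [-0.1, 0, 0], "angular": [0, 0, 0]},
  {"grip": -0.6, "delta_pos": [-0.1, 0, -0.04], "angular": [0, 0, 0]},
  {"grip": -0.6, "delta_pos": [-0.04, 0, -0.09], "angular": [0, 0, 0]},
  {"grip": 0.1, "delta_pos": [0, 0, -0.08], "angular": [0, 0, 0]},
  {"grip": 0.495, "delta_pos": [0, 0, -0.05], "angular": [0, 0, 0]},
  {"grip": 0.495, "delta_pos": [0, 0, 0], "angular": [0, 0, 0]},
])

```text
t: 9.2
ee_pos: [0.4555, 0.0225, 0.1623]
eef_rot: [[-0.002, -0.126, 0.992], [0.0, 0.992, 0.126], [-1.0, 0.001, -0.002]]
force: [0.5, -0.4, 0.0]
grip_width: 0.0477
```

Run:
```python
from h import *
for i in range(2): get_image('top')
s=read_state(); print(s['ee_pos'],s['force'],s['t'],s['grip_width'])
d=get_image('wrist'); save(d,'w5.png'); d=wcam(s,d)
import pickle; pickle.dump(d,open('w5.pkl','wb'))
print(spot_in('wrist','mould_bar'),spot_in('wrist','tray'))
x=[.5347,.0319,.1247]
def w(p):
    c,n=np.cos(x[2]),np.sin(x[2]); return np.array([x[0]+c*p[0]-n*p[1],x[1]+n*p[0]+c*p[1],p[2]])
for p in [(-.051,.03,.067),(-.051,0,.067),(-.051,-.03,.067),(-.1,.046,.06),(-.1,-.046,.06),(.088,.0485,.0555),(.088,-.0485,.0555),(0,.058,.072)]+[(a,b,.034) for a in(.026,.076) for b in (-.054,.054)]: print(p,proj(d,w(p)).round(0))
```

```text
[0.45898688 0.02205207 0.1625524 ] [-0.2668012   0.11699779 -0.17476067] 9.3 0.039096949051108054
[{'box': [280.8, 126.3, 427.8, 257.5], 'confidence': 0.93}] [{'box': [419.4, 122.7, 497.1, 244.0], 'confidence': 0.7}]
(-0.051, 0.03, 0.067) [349. 164.]
(-0.051, 0, 0.067) [348. 202.]
(-0.051, -0.03, 0.067) [347. 237.]
(-0.1, 0.046, 0.06) [285. 142.]
(-0.1, -0.046, 0.06) [287. 251.]
(0.088, 0.0485, 0.0555) [526. 138.]
(0.088, -0.0485, 0.0555) [506. 252.]
(0, 0.058, 0.072) [421. 127.]
(0.026, -0.054, 0.034) [426. 247.]
(0.026, 0.054, 0.034) [438. 129.]
(0.076, -0.054, 0.034) [480. 247.]
(0.076, 0.054, 0.034) [498. 129.]
```

View pics/w5.png

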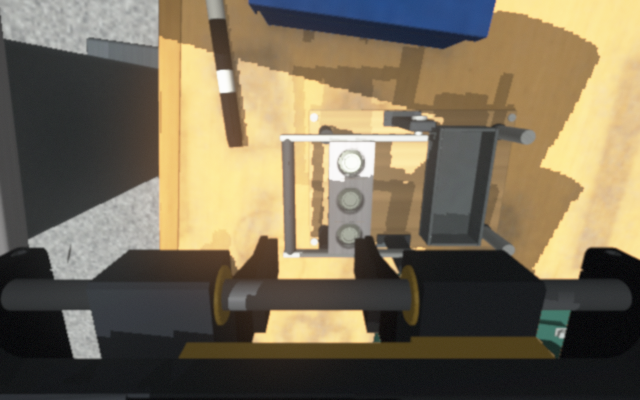

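```bash
python3 mv.py .4366 .0211 .085 .125 3
```

```text
p [0.4591 0.0222 0.1623] h 0.1272 tilt x [ 1.5e-03 -2.0e-04 -1.0e+00] F [ 0.6 -0.5  0.9] w 0.0283 t 9.45
[0.0515, 0.0012, -0.015] 0.0005
[0.0515, 0.0012, -0.015] 0.0005
[0.0515, 0.0012, -0.015] 0.0005
```

Request:
play_rows([
  {"grip": 0.495, "delta_pos": [0.05, 0.001, -0.015], "angular": [0.0005, 0, 0]},
  {"grip": 0.495, "delta_pos": [0.052, 0.001, -0.015], "angular": [0.0005, 0, 0]},
  {"grip": 0.495, "delta_pos": [0.052, 0.001, -0.015], "angular": [0, 0, 0]},
  {"grip": 0.495, "delta_pos": [0, 0, 0], "angular": [0, 0, 0]},
  {"grip": 0.495, "delta_pos": [0, 0, 0], "angular": [0, 0, 0]},
])

```text
t: 10.07
ee_pos: [0.4364, 0.0208, 0.0856]
eef_rot: [[0.002, -0.125, 0.992], [-0.0, 0.992, 0.125], [-1.0, -0.001, 0.002]]
force: [0.3, 0.7, 0.1]
grip_width: 0.022
```

Run:
```python
from h import *
s=read_state(); print(s['ee_pos'],s['force'],s['t'],s['grip_width'])
d=get_image('wrist'); save(d,'w6.png'); d=wcam(s,d)
x=[.5358,.0335,.1247]
def w(p):
    c,n=np.cos(x[2]),np.sin(x[2]); return np.array([x[0]+c*p[0]-n*p[1],x[1]+n*p[0]+c*p[1],p[2]])
for p in [(-.051,.03,.067),(-.051,0,.067),(-.1,.046,.06),(-.1,.0,.06)]: print(p,proj(d,w(p)).round(0))
R=s['eef_rot'];
for dz in (-.011,.011): print(proj(d,s['ee_pos']+R@np.array([0,0,dz])))
```

```text
[0.43636044 0.02077087 0.08564852] [0.3070581  0.69936786 0.0567377 ] 10.075 0.02203089253092604
(-0.051, 0.03, 0.067) [406. 190.]
(-0.051, 0, 0.067) [402. 241.]
(-0.1, 0.046, 0.06) [316. 159.]
(-0.1, 0.0, 0.06) [316. 236.]
[294.31898062 255.83037472]
[336.68461612 255.82747536]
```

View pics/w6.png

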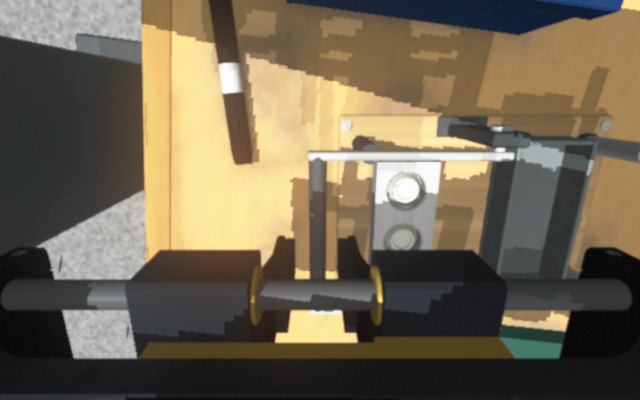

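Request:
play_rows([
  {"grip": 0.495, "delta_pos": [0.03, 0, 0.002], "angular": [0, 0, 0]},
  {"grip": 0.495, "delta_pos": [0.035, 0, 0], "angular": [0, 0, 0]},
  {"grip": 0.495, "delta_pos": [0.02, 0, 0], "angular": [0, 0, 0]},
  {"grip": 0.495, "delta_pos": [0, 0, 0], "angular": [0, 0, 0]},
  {"grip": 1, "delta_pos": [0, 0, 0], "angular": [0, 0, 0]},
  {"grip": 1, "delta_pos": [0, 0, 0], "angular": [0, 0, 0]},
  {"grip": 1, "delta_pos": [0, 0, 0], "angular": [0, 0, 0]},
], squeeze=20)

```text
t: 11.0
ee_pos: [0.4372, 0.021, 0.0433]
eef_rot: [[0.003, -0.125, 0.992], [-0.0, 0.992, 0.125], [-1.0, -0.001, 0.003]]
force: [2.3, 2.6, 1.7]
grip_width: 0.0087
```

Run:
```python
from h import *
get_image('top')
s=read_state(); print(s['ee_pos'],s['force'],s['t'],s['grip_width'],s['eef_rot'])
d=get_image('wrist'); save(d,'w7.png')
```

```text
[0.43727811 0.02100879 0.04332022] [2.53492684 1.69746283 2.82830322] 11.05 0.009027084665019157 [[ 3.07262263e-03 -1.24811193e-01  9.92175753e-01]
 [-3.51008243e-04  9.92180241e-01  1.24812844e-01]
 [-9.99995218e-01 -7.31764638e-04  3.00478571e-03]]
```

View pics/w7.png

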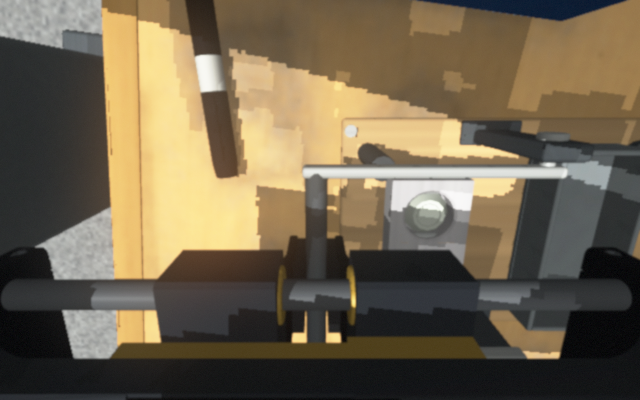

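Request:
play_rows([
  {"grip": 1, "delta_pos": [-0.0209, 0, 0.0011], "angular": [0, 0, 0]},
  {"grip": 1, "delta_pos": [-0.0343, 0, 0.0066], "angular": [0, 0, 0]},
  {"grip": 1, "delta_pos": [-0.0386, 0, 0.0156], "angular": [0, 0, 0]},
  {"grip": 1, "delta_pos": [-0.0349, 0, 0.0234], "angular": [0, 0, 0]},
  {"grip": 1, "delta_pos": [-0.0311, 0, 0.0328], "angular": [0, 0, 0]},
  {"grip": 1, "delta_pos": [-0.0229, 0, 0.0391], "angular": [0, 0, 0]},
  {"grip": 1, "delta_pos": [-0.0137, 0, 0.0432], "angular": [0, 0, 0]},
  {"grip": 1, "delta_pos": [-0.0037, 0, 0.0381], "angular": [0, 0, 0]},
  {"grip": 1, "delta_pos": [0, 0, 0], "angular": [0, 0, 0]},
])

```text
t: 12.22
ee_pos: [0.5359, 0.0335, 0.1448]
eef_rot: [[0.002, -0.125, 0.992], [-0.0, 0.992, 0.125], [-1.0, -0.001, 0.002]]
force: [0.5, 1.0, 10.4]
grip_width: 0.0091
```

Run:
```python
from h import *
s=read_state(); print(s['ee_pos'],s['force'],s['t'],s['grip_width'])
d=get_image('wrist'); save(d,'w8.png')
d=get_image('scene'); cv2.imwrite('pics/s8.png',cv2.resize(d['image'][130:310,210:440,::-1],None,fx=3.3,fy=3.3,interpolation=cv2.INTER_CUBIC))
```

```text
[0.53594811 0.03353007 0.1447734 ] [ 0.47373311  1.0072977  10.3862311 ] 12.225 0.009091430435862828
```

View pics/w8.png

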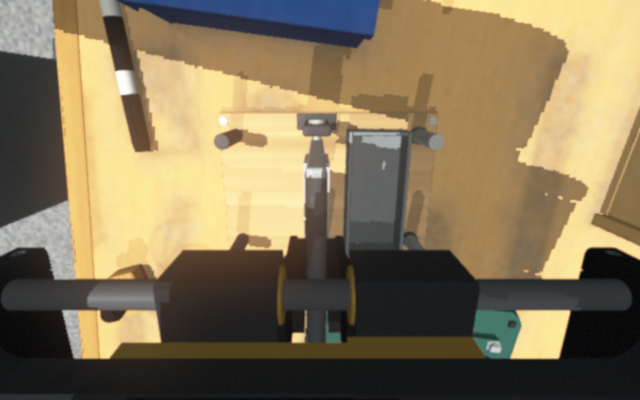

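View pics/s8.png

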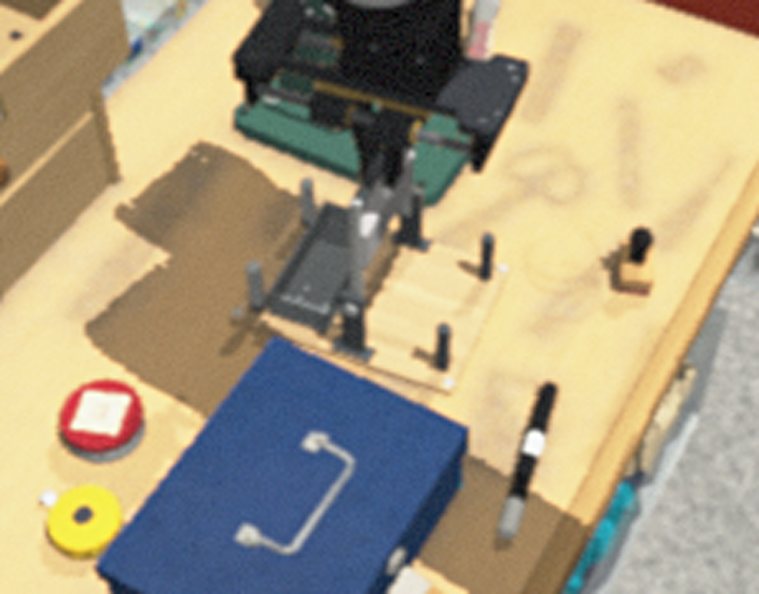

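Request:
play_rows([
  {"grip": 1, "delta_pos": [0.001, 0, 0.0382], "angular": [0, 0, 0]},
  {"grip": 1, "delta_pos": [0.0136, 0, 0.0432], "angular": [0, 0, 0]},
  {"grip": 1, "delta_pos": [0.023, 0, 0.039], "angular": [0, 0, 0]},
  {"grip": 1, "delta_pos": [0.0312, 0, 0.0328], "angular": [0, 0, 0]},
  {"grip": 1, "delta_pos": [0.0286, 0, 0.02], "angular": [0, 0, 0]},
  {"grip": 1, "delta_pos": [0.0251, 0, 0.0122], "angular": [0, 0, 0]},
  {"grip": 1, "delta_pos": [0, 0, 0], "angular": [0, 0, 0]},
  {"grip": 1, "delta_pos": [0, 0, 0], "angular": [0, 0, 0]},
])

```text
t: 13.32
ee_pos: [0.627, 0.0449, 0.0817]
eef_rot: [[0.0, -0.125, 0.992], [-0.0, 0.992, 0.125], [-1.0, -0.0, 0.0]]
force: [3.2, -1.5, -0.3]
grip_width: 0.009
```

Run:
```python
from h import *
s=read_state(); print(s['ee_pos'],s['force'],s['t'],s['grip_width'])
d=get_image('wrist'); save(d,'w9.png')
d=get_image('scene'); cv2.imwrite('pics/s9.png',cv2.resize(d['image'][130:310,210:440,::-1],None,fx=3.3,fy=3.3,interpolation=cv2.INTER_CUBIC))
```

```text
[0.62696471 0.04492086 0.08166706] [ 3.15851435 -1.50837982 -0.33516115] 13.325 0.009009301937243752
```

View pics/w9.png

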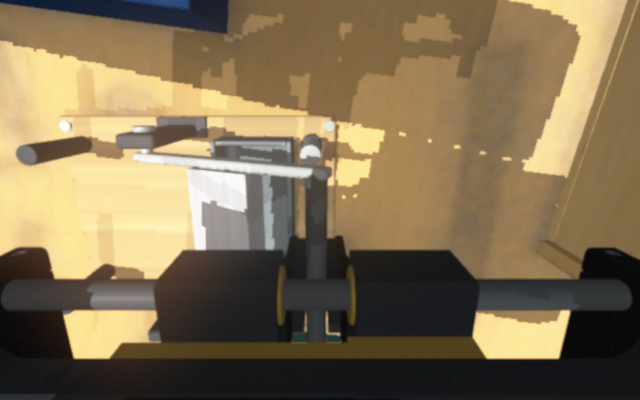

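View pics/s9.png

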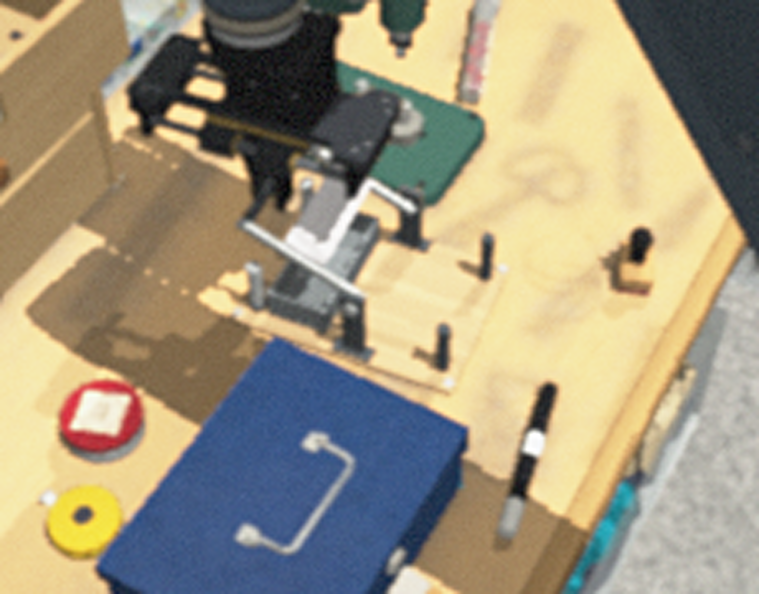

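Request:
play_rows([
  {"grip": 1, "delta_pos": [0.083, 0, 0.0146], "angular": [0, 0, 0]},
  {"grip": 1, "delta_pos": [-0.004, 0, 0], "angular": [0, 0, 0]},
  {"grip": 1, "delta_pos": [0, 0, 0], "angular": [0, 0, 0]},
])

```text
t: 13.8
ee_pos: [0.6354, 0.0463, 0.0422]
eef_rot: [[0.002, -0.125, 0.992], [0.0, 0.992, 0.125], [-1.0, 0.0, 0.002]]
force: [5.7, 0.9, -2.2]
grip_width: 0.0089
```

Run:
```python
from h import *
s=read_state(); print(s['ee_pos'],s['force'],s['t'],s['grip_width'])
d=get_image('wrist'); save(d,'w10.png')
d=get_image('scene'); cv2.imwrite('pics/s10.png',cv2.resize(d['image'][170:270,260:390,::-1],None,fx=6,fy=6,interpolation=cv2.INTER_CUBIC))
```

```text
[0.63540397 0.04633715 0.04221682] [ 5.73911599  0.89930426 -2.19576137] 13.8 0.00885937401199169
```

View pics/w10.png

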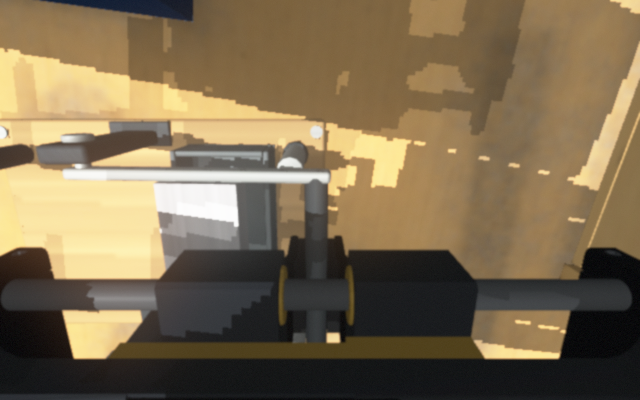

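View pics/s10.png

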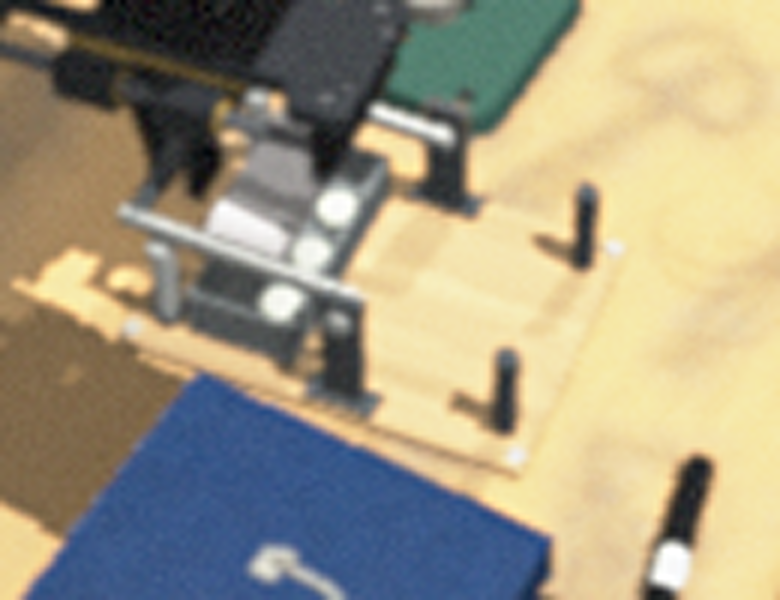

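Request:
play_rows([
  {"grip": 1, "delta_pos": [-0.0209, 0, -0.0011], "angular": [0, 0, 0]},
  {"grip": 1, "delta_pos": [-0.0343, 0, -0.0066], "angular": [0, 0, 0]},
  {"grip": 1, "delta_pos": [-0.0386, 0, -0.0156], "angular": [0, 0, 0]},
  {"grip": 1, "delta_pos": [-0.0349, 0, -0.0234], "angular": [0, 0, 0]},
  {"grip": 1, "delta_pos": [-0.0311, 0, -0.0328], "angular": [0, 0, 0]},
  {"grip": 1, "delta_pos": [-0.0229, 0, -0.0391], "angular": [0, 0, 0]},
  {"grip": 1, "delta_pos": [-0.0137, 0, -0.0432], "angular": [0, 0, 0]},
  {"grip": 1, "delta_pos": [-0.0037, 0, -0.0381], "angular": [0, 0, 0]},
  {"grip": 1, "delta_pos": [0, 0, 0], "angular": [0, 0, 0]},
])

```text
t: 15.02
ee_pos: [0.5274, 0.0337, 0.1378]
eef_rot: [[-0.014, -0.125, 0.992], [0.001, 0.992, 0.125], [-1.0, 0.003, -0.014]]
force: [1.3, -1.9, -28.6]
grip_width: 0.0089
```

Run:
```python
from h import *
s=read_state(); print(s['ee_pos'],s['force'],s['t'],s['grip_width'])
d=get_image('wrist'); save(d,'w11.png')
```

```text
[0.52743289 0.03372189 0.13782847] [  1.31647403  -1.87614638 -28.61827418] 15.025 0.008933626015594925
```

View pics/w11.png

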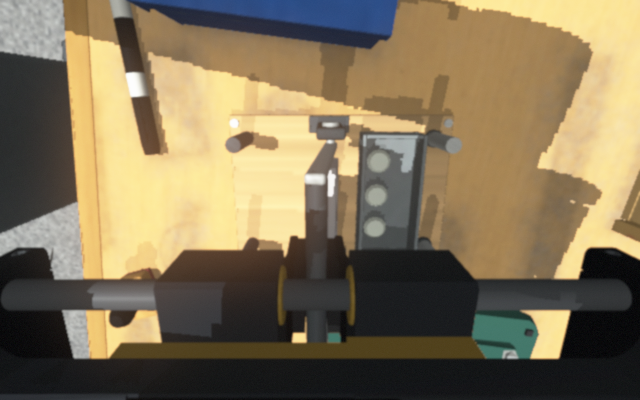

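Request:
play_rows([
  {"grip": 1, "delta_pos": [0.008, 0, 0], "angular": [0, 0, 0]},
  {"grip": 1, "delta_pos": [0, 0, 0], "angular": [0, 0, 0]},
])

```text
t: 15.32
ee_pos: [0.5328, 0.0343, 0.1378]
eef_rot: [[-0.004, -0.125, 0.992], [0.001, 0.992, 0.125], [-1.0, 0.002, -0.004]]
force: [-1.3, 2.0, -11.6]
grip_width: 0.0088
```

Request:
play_rows([
  {"grip": 1, "delta_pos": [0.0036, 0, -0.0312], "angular": [0, 0, 0]},
  {"grip": 1, "delta_pos": [0.0136, 0, -0.0432], "angular": [0, 0, 0]},
  {"grip": 1, "delta_pos": [0.023, 0, -0.039], "angular": [0, 0, 0]},
  {"grip": 1, "delta_pos": [0.0312, 0, -0.0328], "angular": [0, 0, 0]},
  {"grip": 1, "delta_pos": [0.0347, 0, -0.0234], "angular": [0, 0, 0]},
  {"grip": 1, "delta_pos": [0.0388, 0, -0.0157], "angular": [0, 0, 0]},
  {"grip": 1, "delta_pos": [0.01, 0, -0.0025], "angular": [0, 0, 0]},
  {"grip": 1, "delta_pos": [0, 0, 0], "angular": [0, 0, 0]},
])

```text
t: 16.32
ee_pos: [0.4409, 0.0223, 0.0612]
eef_rot: [[-0.002, -0.125, 0.992], [0.001, 0.992, 0.125], [-1.0, 0.001, -0.002]]
force: [-4.8, 2.4, -1.5]
grip_width: 0.0081
```

Request:
play_rows([
  {"grip": 1, "delta_pos": [0.01, 0, -0.003], "angular": [0, 0, 0]},
  {"grip": 1, "delta_pos": [0.01, 0, -0.002], "angular": [0, 0, 0]},
  {"grip": 1, "delta_pos": [0.01, 0, -0.001], "angular": [0, 0, 0]},
  {"grip": 1, "delta_pos": [0.008, 0, 0], "angular": [0, 0, 0]},
  {"grip": 1, "delta_pos": [0.006, 0, 0], "angular": [0, 0, 0]},
  {"grip": 1, "delta_pos": [0.004, 0, 0], "angular": [0, 0, 0]},
  {"grip": 1, "delta_pos": [0, 0, 0], "angular": [0, 0, 0]},
])

```text
t: 17.2
ee_pos: [0.4372, 0.0219, 0.0372]
eef_rot: [[-0.004, -0.126, 0.992], [0.001, 0.992, 0.126], [-1.0, 0.001, -0.004]]
force: [-5.6, 1.6, -2.0]
grip_width: 0.0078
```

Run:
```python
from h import *
s=read_state(); print(s['ee_pos'],s['force'],s['t'],s['grip_width'])
d=get_image('wrist'); save(d,'w12.png')
```

```text
[0.43721413 0.02190548 0.03718047] [-5.60443011  1.63006853 -2.04570478] 17.2 0.00783884752056199
```

View pics/w12.png

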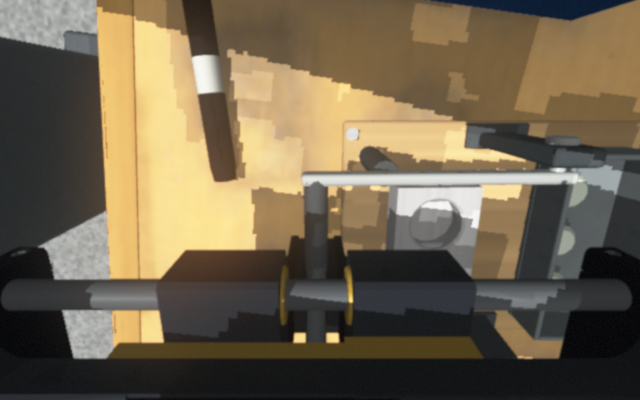

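Request:
play_rows([
  {"grip": 1, "delta_pos": [0.003, 0, 0], "angular": [0, 0, 0]},
  {"grip": 1, "delta_pos": [0.002, 0, 0], "angular": [0, 0, 0]},
  {"grip": 1, "delta_pos": [0, 0, 0], "angular": [0, 0, 0]},
])

```text
t: 17.62
ee_pos: [0.4371, 0.0219, 0.0347]
eef_rot: [[-0.004, -0.126, 0.992], [0.001, 0.992, 0.126], [-1.0, 0.001, -0.004]]
force: [-6.5, 1.1, -1.6]
grip_width: 0.0077
```

Run:
```python
from h import *
s=read_state(); print(s['ee_pos'],s['force'],s['t'],s['grip_width'])
d=get_image('wrist'); save(d,'w13.png'); d=wcam(s,d)
x=[.5367,.0335,.1247]
def w(p):
    c,n=np.cos(x[2]),np.sin(x[2]); return np.array([x[0]+c*p[0]-n*p[1],x[1]+n*p[0]+c*p[1],p[2]])
for a in (0,.03,.06,.1,.15):
    f=lambda r,y,h:w((-r*np.cos(a)+h*np.sin(a),y,.06+r*np.sin(a)+h*np.cos(a)))
    print(a,proj(d,f(.051,.03,.007)).round(1),proj(d,f(.1,.0485,0)).round(1),proj(d,f(.034,.046,.007)).round(1),proj(d,f(.068,.046,.007)).round(1))
d=get_image('scene'); cv2.imwrite('pics/s13.png',cv2.resize(d['image'][170:270,260:390,::-1],None,fx=6,fy=6,interpolation=cv2.INTER_CUBIC))
```

```text
[0.43711358 0.02189565 0.03473905] [-6.53282868  1.14968138 -1.58017537] 17.625 0.007669416423360156
0 [437.1 225.6] [315.8 176.7] [484.9 187.2] [397.7 187.1]
0.03 [439.  226.9] [315.9 178.4] [486.8 187.9] [399.5 188.4]
0.06 [441.  228.3] [316.2 180.1] [488.7 188.5] [401.5 189.7]
0.1 [443.9 230.2] [317.  182.5] [491.4 189.4] [404.6 191.6]
0.15 [448.  232.6] [318.7 185.6] [495.  190.5] [409. 194.]
```

View pics/w13.png

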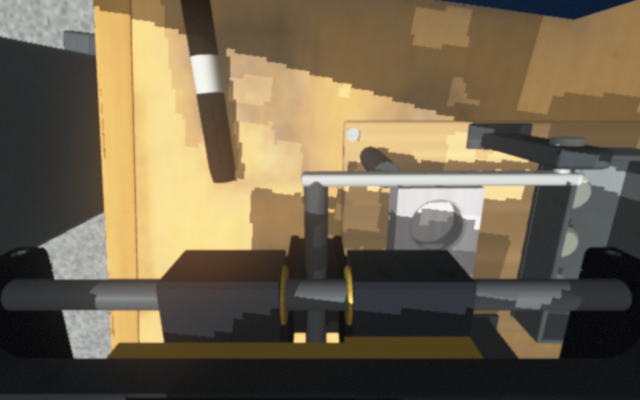

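View pics/s13.png

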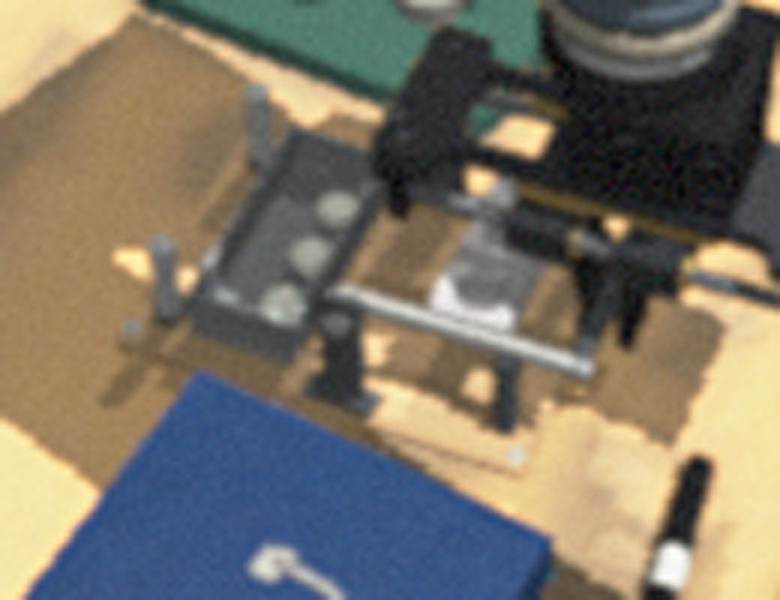

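Request:
play_rows([
  {"grip": 1, "delta_pos": [0.002, 0, 0], "angular": [0, 0, 0]},
  {"grip": 1, "delta_pos": [0.002, 0, 0], "angular": [0, 0, 0]},
  {"grip": 1, "delta_pos": [0, 0, 0], "angular": [0, 0, 0]},
])

```text
t: 18.1
ee_pos: [0.4371, 0.0219, 0.0327]
eef_rot: [[-0.004, -0.126, 0.992], [0.001, 0.992, 0.126], [-1.0, 0.001, -0.004]]
force: [-6.3, 1.6, -2.1]
grip_width: 0.0077
```

Request:
play_rows([
  {"grip": 1, "delta_pos": [0.003, 0, 0], "angular": [0, 0, 0]},
  {"grip": 1, "delta_pos": [0.003, 0, 0], "angular": [0, 0, 0]},
  {"grip": 1, "delta_pos": [0, 0, 0], "angular": [0, 0, 0]},
])

```text
t: 18.48
ee_pos: [0.4371, 0.0218, 0.0314]
eef_rot: [[-0.003, -0.126, 0.992], [0.0, 0.992, 0.126], [-1.0, 0.001, -0.003]]
force: [-7.6, 0.2, 16.5]
grip_width: 0.0074
```

Run:
```python
from h import *
s=read_state(); print(s['ee_pos'],s['force'],s['t'],s['grip_width'])
d=get_image('wrist'); save(d,'w14.png'); d=wcam(s,d)
x=[.5367,.0335,.1247]
def w(p):
    c,n=np.cos(x[2]),np.sin(x[2]); return np.array([x[0]+c*p[0]-n*p[1],x[1]+n*p[0]+c*p[1],p[2]])
for a in (0,.03,.06,.1,.15):
    f=lambda r,y,h:w((-r*np.cos(a)+h*np.sin(a),y,.06+r*np.sin(a)+h*np.cos(a)))
    print(a,proj(d,f(.051,.03,.007)).round(1),proj(d,f(.1,.0485,0)).round(1),proj(d,f(.034,.046,.007)).round(1),proj(d,f(.068,.046,.007)).round(1))
```

```text
[0.4371272  0.02182106 0.03136065] [-7.64738336  0.20281394 16.4605475 ] 18.475 0.0074045968382275085
0 [440.1 228.5] [315.9 178.4] [489.2 189.3] [399.8 189.1]
0.03 [442.  229.9] [316.  180.2] [491.1 190. ] [401.7 190.5]
0.06 [444.2 231.4] [316.3 182. ] [493.1 190.7] [403.8 191.9]
0.1 [447.2 233.4] [317.1 184.5] [495.9 191.6] [407.  193.9]
0.15 [451.4 235.9] [318.9 187.8] [499.7 192.8] [411.6 196.4]
```

View pics/w14.png

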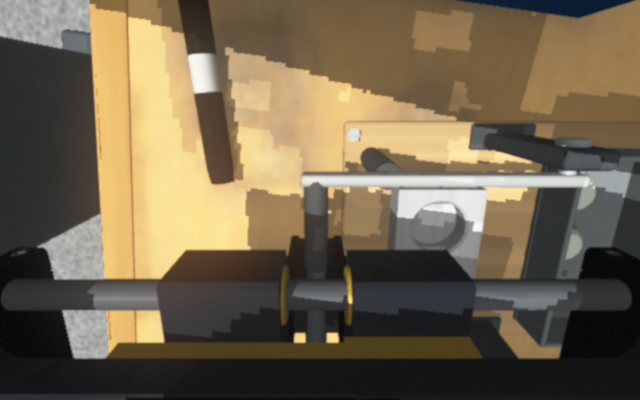

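Request:
play_rows([
  {"grip": 1, "delta_pos": [-0.002, 0, 0], "angular": [0, 0, 0]},
  {"grip": 0.55, "delta_pos": [0, 0, 0], "angular": [0, 0, 0]},
  {"grip": 0.55, "delta_pos": [0, 0, 0], "angular": [0, 0, 0]},
  {"grip": 0.55, "delta_pos": [0, 0, 0], "angular": [0, 0, 0]},
])

```text
t: 19.02
ee_pos: [0.4417, 0.0208, 0.0308]
eef_rot: [[0.005, -0.125, 0.992], [-0.001, 0.992, 0.125], [-1.0, -0.002, 0.005]]
force: [0.1, -1.1, -0.3]
grip_width: 0.0188
```

Request:
play_rows([
  {"grip": 0.55, "delta_pos": [0, 0, -0.007], "angular": [0, 0, 0]},
  {"grip": 0.55, "delta_pos": [0, 0, 0], "angular": [0, 0, 0]},
])

```text
t: 19.27
ee_pos: [0.4354, 0.0209, 0.0302]
eef_rot: [[0.0, -0.125, 0.992], [-0.0, 0.992, 0.125], [-1.0, -0.0, 0.0]]
force: [-0.2, 0.2, 0.1]
grip_width: 0.0199
```

Request:
play_rows([
  {"grip": 0.55, "delta_pos": [0, 0, 0.002], "angular": [0, 0, 0]},
  {"grip": 0.55, "delta_pos": [-0.02, 0, 0], "angular": [0, 0, 0]},
  {"grip": 0.55, "delta_pos": [-0.05, 0, 0], "angular": [0, 0, 0]},
  {"grip": 0.55, "delta_pos": [-0.1, 0, 0], "angular": [0, 0, 0]},
  {"grip": 0.55, "delta_pos": [-0.12, 0, 0], "angular": [0, 0, 0]},
  {"grip": 0.55, "delta_pos": [0, 0, 0], "angular": [0, 0, 0]},
  {"grip": 0.55, "delta_pos": [0, 0, 0], "angular": [0, 0, 0]},
])

```text
t: 20.15
ee_pos: [0.4361, 0.0213, 0.1756]
eef_rot: [[0.0, -0.125, 0.992], [-0.0, 0.992, 0.125], [-1.0, -0.0, 0.0]]
force: [-0.2, 0.0, -0.0]
grip_width: 0.0196
```

Run:
```python
from h import *
s=read_state(); print(s['ee_pos'],s['force'],s['t'],s['grip_width'])
d=get_image('wrist'); save(d,'w15.png'); d=wcam(s,d)
x=[.5358,.0335,.1247]
def w(p):
    c,n=np.cos(x[2]),np.sin(x[2]); return np.array([x[0]+c*p[0]-n*p[1],x[1]+n*p[0]+c*p[1],p[2]])
for p in [(-.051,.03,.067),(-.051,0,.067),(-.1,.046,.06),(-.1,.0,.06)]+[(a,b,.034) for a in(.026,.076) for b in (-.054,.054)]: print(p,proj(d,w(p)).round(0))
d=get_image('scene'); cv2.imwrite('pics/s15.png',cv2.resize(d['image'][130:310,210:440,::-1],None,fx=3.3,fy=3.3,interpolation=cv2.INTER_CUBIC))
```

```text
[0.43606482 0.02126968 0.17559646] [-0.18868665  0.04306347 -0.03394961] 20.15 0.019580956296918924
(-0.051, 0.03, 0.067) [378. 162.]
(-0.051, 0, 0.067) [376. 198.]
(-0.1, 0.046, 0.06) [316. 141.]
(-0.1, 0.0, 0.06) [316. 196.]
(0.026, -0.054, 0.034) [447. 242.]
(0.026, 0.054, 0.034) [461. 128.]
(0.076, -0.054, 0.034) [499. 242.]
(0.076, 0.054, 0.034) [518. 128.]
```

View pics/w15.png

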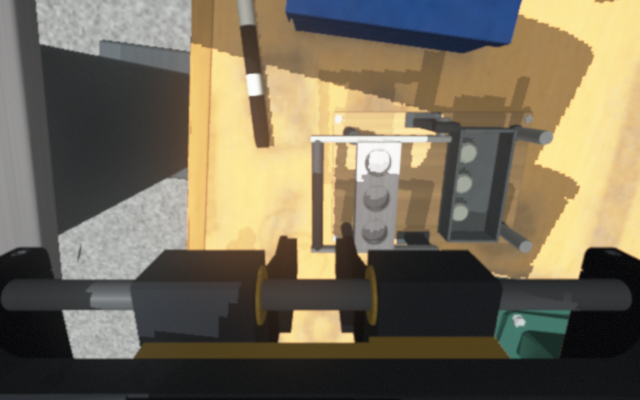

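View pics/s15.png

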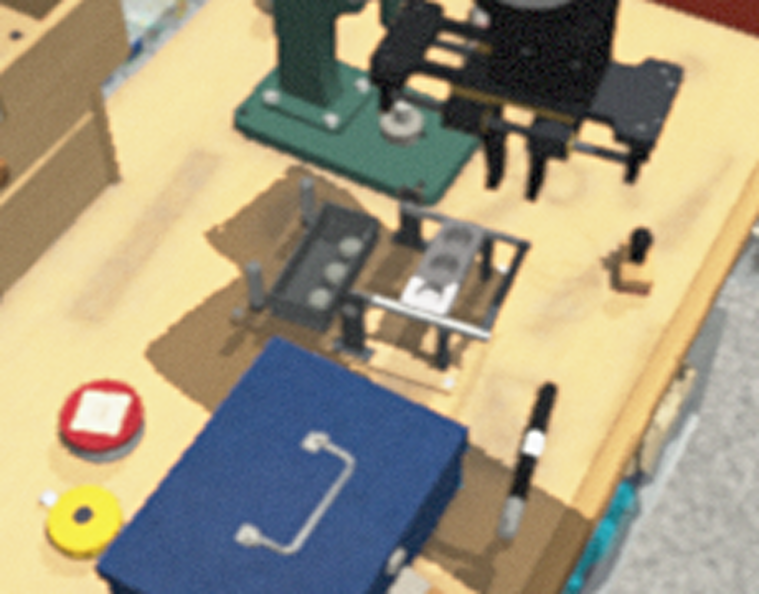

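```bash
python3 -c "
from h import *
print(close_job())"
```

```text
the job is handed in; nothing more can be done
None
```

The tray is on the stand with all three blanks in it, the mould is back in its parked position with cavities up, and I handed the job in at about 20 s.

I gripped the tray, set it between the hinge and the rap posts, and swung the mould over by its bar. One rap, commanded at about 0.33 m/s from about 37 mm above, freed all three blanks. I then swung the mould back slowly and lowered it until it rested on the parked posts before letting go.

**Last checks:**
- The wrist and scene pictures show three empty cavities facing up and three blanks in the tray.
- The tray is about 3 mm from its nominal place, where 14 mm is allowed.
- The marker, tin and tape measure look unmoved. The tube was not in the last pictures, so I did not check it at the end.
- The gripper was about 0.1 m clear of the mould with the measured force near zero.

**Disagreements:**
- On the swing back, the bar slipped several millimetres in the fingers. The highest force reading I saw was about 29 N; I only read it between moves, so I have none for the rap itself.
- Because of that slip, the parked contact came about 10 mm lower on the tool than when I first gripped the bar. I used the rise in force and the picture to confirm the mould was down.

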